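Put the hole saws back in their bored blocks

ROBOT

A 6-joint arm with a two-finger parallel gripper is mounted at the origin on the work surface. World frame = base frame: x ahead of the robot, y to its left, z up, the work surface at z = 0. Lengths are in m, angles in rad, forces in N, time in s.
With the tool pointing down it reaches from about 0.3 to 0.875 m from the base axis. Payload 4.2 kg.
Tool frame: the origin (TCP) lies between the finger pads; the fingertips stand 11 mm ahead of it and the grasp point (between the pads) lies 8 mm behind it (env.tip_reach is the distance from the TCP to the fingertips, in m); z points along the fingers, y is the line along which they close (so a half turn about z gives the same grasp; the last joint's range is limited). The gripper opens to 85 mm and grips with 20 to 120 N. Pads are 22 mm wide; open, the fingers measure 114 mm over their backs; the gripper's body (76 mm by 85 mm) begins 54 mm behind the grasp point. The pads swing forward as they close: fully open they stand 13 mm farther back than shut.
Start: joints at [-1.265, 0.32, 1.565, -0, 1.257, -0.02], TCP at [0.184, -0.545, 0.242] pointing down, gripper open.
Joint ranges: [-3.11, 3.11], [-0.84, 2.01], [0.21, 2.61], [-1.34, 4.49], [0.05, 2.63], [-2.56, 2.56]. Speed limits (rad/s): [2.57, 2.57, 3.14, 3.14, 3.14, 3.14].

INTERFACE

Orientations are given as a unit quaternion [x, y, z, w].
In Python, from station import env, imaging, ticket gives the robot as it stands.
- The arm moves only by the tool drive_tool, never from a script. Its argument "deltas" is a list of rows, each a list of 3 entries, a list of its own where there are three numbers: the shift along the world's x, y, z in mm, then the turn, a rotation vector about the world's x, y, z in degrees, then the opening, from -1 (shut) to 1 (fully open). A call has 1 to 12 rows; each row shifts and turns the commanded pose from where the row before left it; what a row does not reach is not made up. A row lasts 1/8 s, in which the tool goes at most 62.5 mm and 10.7 degrees, less where a joint would pass 70% of its speed; a pose out of reach is approached as far as the arm can. A call is refused whole if a number of a shift passes 62.5 or a number of a turn 10.7, either way. A call with a gripper value outside its range is refused whole. The fingers move at their own pace and stop on an object; "newtons" is the grip in N (left out, the last holds). Time passes only in rows, so rows that do not move let the fingers close. It gives the time, the measured TCP pose, the force, the opening and the grip force at its end, in the units of the state.
- env.observe(): the state, without advancing time (a new reading comes with each control period).
- imaging.grab_frame(name): name is "side" or "top" or "wrist"; returns a dict with "image" (384x512x3 uint8, red, green, blue), "intrinsics" (3x3 intrinsics, pixels), "R" (3x3) and "t" (3): a world point X has camera coordinates R X + t; the wrist camera has in their place "mount" (4x4, takes a point from camera to tool coordinates, whose origin is the TCP and whose axes are the flange's). Camera axes: x right, y down, z forward; pixel columns grow to the right and rows downward; lengths in m; the calibration is good to about 2 mm. A picture is of the moment at which its call begins: read the wrist's pose just before it. There is no depth.
- ticket.sign_off(): hands the job in; it is judged then, once.
The state is a dict: "t": time; "qpos": joint angles; "qvel": joint speeds; "effort": joint torques, N m; "ee_pos": TCP position; "ee_rot": TCP orientation; "contact_force": force on the tool from outside, world axes, zero at the start; "ft_torque": the same for the moment, N m; "opening": finger opening in m; "gripper_force": force on a finger pad.
Only numpy, scipy, OpenCV 4.12 (cv2) and the standard library are available. Lean on these libraries where they do the work, as an engineer would, in place of code of your own. Each camera call takes 0.05 s, during which the arm holds its last target. There are 200 camera calls.

TASK

Drilling is done: put the four hole saws away, moving them one by one from the aluminium rack to the row of wooden blocks in the red drawer tray, each standing upright on its teeth, fully down in the well bored for its size, from the smallest saw in the smallest well up to the largest in the largest. Set them down rather than dropping them, so that no teeth chip, and do not knock over the oil bottle.

Things in the scene. Friction and masses are not known exactly. Their poses are not given: they have to be found in the camera images.
- saw_19 (a point): smallest of four loose plain steel hole saws: cup 19 mm across, 40 mm tall, teeth down, ~70 g; nut (to 24 mm wide) on it up to 52 mm, then a round 11 mm shank, the grip, up to 92 mm. Stands in some bay of an aluminium rack (a row of four 83 mm bays, 86 mm apart, walls 16 mm high). Point: on its axis, 46 mm above the teeth (half-way up); z up along the shank.
- saw_35 (a point): second smallest of four loose plain steel hole saws: cup 35 mm across, 40 mm tall, teeth down, ~140 g; nut (to 24 mm wide) on it up to 52 mm, then a round 11 mm shank, the grip, up to 92 mm. Stands in some bay of an aluminium rack (a row of four 83 mm bays, 86 mm apart, walls 16 mm high). Point: on its axis, 46 mm above the teeth (half-way up); z up along the shank.
- saw_51 (a point): second largest of four loose plain steel hole saws: cup 51 mm across, 40 mm tall, teeth down, ~220 g; nut (to 24 mm wide) on it up to 52 mm, then a round 11 mm shank, the grip, up to 92 mm. Stands in some bay of an aluminium rack (a row of four 83 mm bays, 86 mm apart, walls 16 mm high). Point: on its axis, 46 mm above the teeth (half-way up); z up along the shank.
- saw_64 (a point): largest of four loose plain steel hole saws: cup 64 mm across, 40 mm tall, teeth down, ~300 g; nut (to 24 mm wide) on it up to 52 mm, then a round 11 mm shank, the grip, up to 92 mm. Stands in some bay of an aluminium rack (a row of four 83 mm bays, 86 mm apart, walls 16 mm high). Point: on its axis, 46 mm above the teeth (half-way up); z up along the shank.
- well_19 (a point): well for the 19 mm saw: round, 31 mm across, 24 mm deep, dark floor, bored in a fixed wooden block 84 mm square. Four blocks, alike but for the bore, stand in a row in any order, 86 mm apart, in a red tray. Point: centre of the well's floor, 13 mm above the table, 24 mm below the block's top; z up. The saw stands here with 6 mm play all round.
- well_35 (a point): well for the 35 mm saw: round, 47 mm across, 24 mm deep, dark floor, bored in a fixed wooden block 84 mm square. Four blocks, alike but for the bore, stand in a row in any order, 86 mm apart, in a red tray. Point: centre of the well's floor, 13 mm above the table, 24 mm below the block's top; z up. The saw stands here with 6 mm play all round.
- well_51 (a point): well for the 51 mm saw: round, 63 mm across, 24 mm deep, dark floor, bored in a fixed wooden block 84 mm square. Four blocks, alike but for the bore, stand in a row in any order, 86 mm apart, in a red tray. Point: centre of the well's floor, 13 mm above the table, 24 mm below the block's top; z up. The saw stands here with 6 mm play all round.
- well_64 (a point): well for the 64 mm saw: round, 76 mm across, 24 mm deep, dark floor, bored in a fixed wooden block 84 mm square. Four blocks, alike but for the bore, stand in a row in any order, 86 mm apart, in a red tray. Point: centre of the well's floor, 13 mm above the table, 24 mm below the block's top; z up. The saw stands here with 6 mm play all round.
- oil: a loose white plastic oil bottle with a black cap, 48 mm across and 130 mm tall, standing beyond the racks. Origin at the centre of its underside, z up along the bottle. Not to be knocked over.
There are look-alikes about, which are no part of the job. What is shaped like the part that bears well_19 but purple or turquoise is not meant.

How it is judged:
At the end, for the whole second after the job is handed in: Each of the four saws stands released and at rest in the well of its own size: its centre within 10 mm of the well's axis, its teeth on the well's floor (within 4 mm), upright within 0.12 rad (horizontal distance between saw_19 and well_19 below 0.01 m and z of saw_19 in the frame of well_19 between 0.042 and 0.05 m and angle between each of saw_19, saw_35, saw_51, saw_64's own z axis and vertical below 0.12 rad and linear speed of each of hs_19, hs_35, hs_51, hs_64 below 0.02 m/s and horizontal distance between saw_35 and well_35 below 0.01 m and z of saw_35 in the frame of well_35 between 0.042 and 0.05 m and horizontal distance between saw_51 and well_51 below 0.01 m and z of saw_51 in the frame of well_51 between 0.042 and 0.05 m and horizontal distance between saw_64 and well_64 below 0.01 m and z of saw_64 in the frame of well_64 between 0.042 and 0.05 m); the robot touches nothing.
It fails at once if a saw was dropped (falling free from more than about 20 mm) ((linear speed of hs_19 above 0.6 m/s and contact force between hs_19 and anything else below 0.02 N) or (linear speed of hs_35 above 0.6 m/s and contact force between hs_35 and anything else below 0.02 N) or (linear speed of hs_51 above 0.6 m/s and contact force between hs_51 and anything else below 0.02 N) or (linear speed of hs_64 above 0.6 m/s and contact force between hs_64 and anything else below 0.02 N)).
It fails at once if the oil bottle was knocked over (angle between oil's own z axis and vertical above 0.5 rad).
It also fails if it takes over 128 s, if anything falls off the work surface, if the arm or the gripper's body presses on something with over 40 N, if the wrist force passes 120 N, or if a joint passes its speed limit or range.

## Working session

There is one attempt and no reset: what is moved stays moved. The work goes in short steps, Python scripts to look and compute and a tool call to move; the robot and the scene stay as the last step left them, time stands still between calls to the robot, and variables do not carry over. Pictures are saved under pics/ and viewed, at most 14 in all, crops included, and the job is handed in when it is done.

Besides the shell and the picture viewer there is one more tool, called after "Emit:" as a command line: name --argument value ..., lists and objects as JSON in quotes. drive_tool: Moves the arm, as the interface text tells. Its arguments: {"type":"object","properties":{"deltas":{"type":"array","items":{"type":"array"}},"newtons":{"type":"number"}},"required":["deltas"]}

```bash
mkdir -p pics; cat > h.py <<'E'
from station import env, imaging, ticket
import cv2, numpy as np
from scipy.spatial.transform import Rotation as Ro
def snap(n,f):
    s=env.observe(); d=imaging.grab_frame(n)
    if n=="wrist":
        M=np.array(d["mount"]); T=np.eye(4); T[:3,:3]=Ro.from_quat(s["ee_rot"]).as_matrix(); T[:3,3]=s["ee_pos"]
        C=np.linalg.inv(T@M); d["R"]=C[:3,:3]; d["t"]=C[:3,3]
    np.savez("pics/"+f+".npz",K=d["intrinsics"],R=d["R"],t=d["t"],im=d["image"])
    cv2.imwrite("pics/"+f+".png",d["image"][:,:,::-1]); return s
def pix2w(f,u,v,z):
    d=np.load("pics/"+f+".npz"); R,t=d["R"],np.array(d["t"]).ravel()
    r=R.T@np.linalg.solve(d["K"],[u,v,1]); c=-R.T@t
    return c+r*(z-c[2])/r[2]
def proj(f,X):
    d=np.load("pics/"+f+".npz"); p=d["K"]@(d["R"]@np.array(X)+np.array(d["t"]).ravel()); return p[:2]/p[2]
E
python3 - <<'E'
from h import *
s=snap("top","top1"); snap("side","side1"); print(s)
for f in("top1","side1"):
    d=np.load(f"pics/{f}.npz"); print(d["K"],d["R"],d["t"])
a=cv2.imread("pics/top1.png"); cv2.imwrite("pics/top1b.png",cv2.resize(a,(800,600),interpolation=cv2.INTER_CUBIC))
E
```

```text
{'t': 0.0, 'qpos': array([-1.26496823e+00,  3.20273882e-01,  1.56568481e+00, -1.98929020e-05,
        1.25742256e+00, -2.00098560e-02]), 'qvel': array([-1.29721297e-03,  6.28609593e-04, -5.83186495e-05,  4.75236574e-04,
        8.29977138e-04,  2.77449434e-04]), 'effort': array([-1.79923805e-03, -4.15530717e+01, -2.34165680e+01, -1.80453167e-04,
        8.26073578e-03,  1.11721329e-05]), 'ee_pos': array([ 0.18390726, -0.54429983,  0.24149036]), 'ee_rot': array([ 9.86757139e-01,  1.62202186e-01, -1.36731730e-04, -8.83834827e-04]), 'contact_force': array([-0.97075001, -0.89788012,  0.10352232]), 'ft_torque': array([-0.02298178, -0.0272099 ,  0.05022498]), 'gripper_force': 0.0, 'opening': 0.08544707237171824}
[[499.52145242   0.         252.40998791]
 [  0.         499.52145242 191.71045191]
 [  0.           0.           1.        ]] [[ 0.02117365 -0.99974687 -0.00760707]
 [-0.98325183 -0.01944546 -0.1812118 ]
 [ 0.181018    0.01131658 -0.98341467]] [0.07928607 0.6044372  1.63954521]
[[480.43650274   0.         251.10885079]
 [  0.         480.43650274 193.68287229]
 [  0.           0.           1.        ]] [[ 0.95830356 -0.28530877 -0.01591175]
 [-0.16582156 -0.50989037 -0.84410605]
 [ 0.23271761  0.81154834 -0.53594011]] [-0.51984027  0.18730137  1.31776491]
```

View pics/top1b.png

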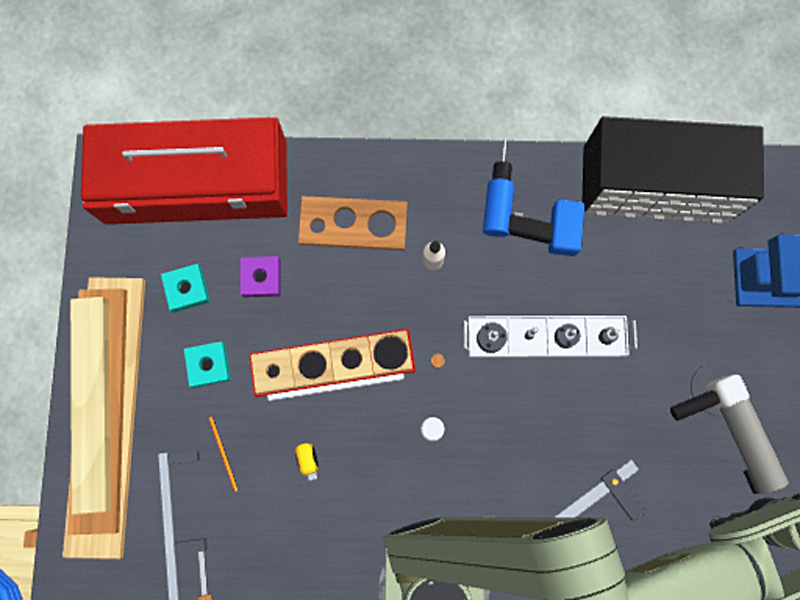

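View pics/side1.png

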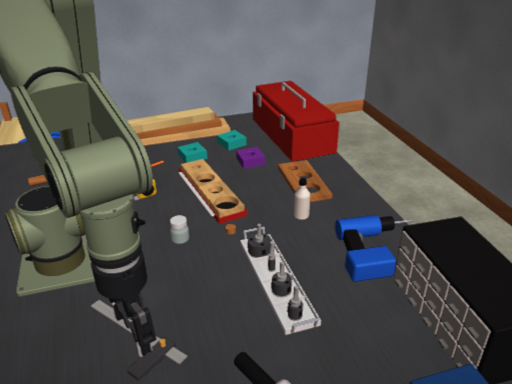

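The top view shows the rack saws at about (490..609, 335) and the wells at (273,370), (312,365), (351,358) and (390,352). Next I enlarge both.

```bash
python3 - <<'E'
from h import *
a=cv2.imread("pics/top1.png")
c=np.vstack([cv2.resize(a[195:265,290:415],None,fx=6,fy=6,interpolation=cv2.INTER_CUBIC)[:300],cv2.resize(a[205:255,155:280],None,fx=6,fy=6,interpolation=cv2.INTER_CUBIC)])
cv2.imwrite("pics/c1.png",c);print(c.shape)
for u,v in((498,345),(531,335),(568,335),(609,335),(273,370),(312,365),(351,358),(390,352)):
    print(pix2w("top1",u*.64,v*.64,.037))
E
```

```text
(600, 750, 3)
[ 0.51025573 -0.13509856  0.037     ]
[ 0.53359057 -0.20684278  0.037     ]
[ 0.5352074  -0.28715804  0.037     ]
[ 0.53699766 -0.37608796  0.037     ]
[0.44601973 0.35104964 0.037     ]
[0.45856433 0.26709428 0.037     ]
[0.47547155 0.1831432  0.037     ]
[0.49024241 0.09893372 0.037     ]
```

View pics/c1.png

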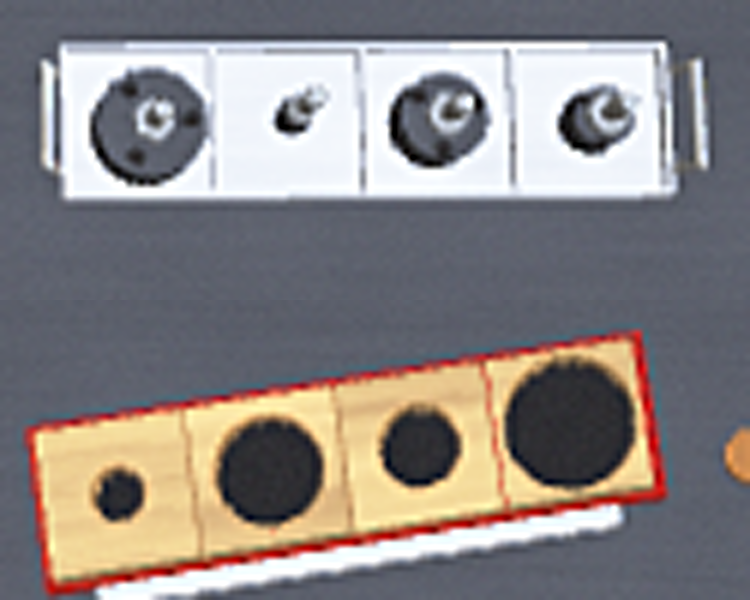

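The crop shows the bays from left to right: saw_64, saw_19, saw_51, saw_35. The wells run 19 (119,495), 51 (270,472), 35 (420,447), 64 (569,423). Now the positions.

```bash
python3 - <<'E'
from h import *
np.set_printoptions(precision=4,suppress=True)
for n,x,y in((64,158,115),(19,317,95),(51,462,100),(35,617,102)): print("shank",n,pix2w("top1",290+x/6,195+y/6,.094))
for n,x,y in((64,149,126),(51,439,120)): print("cup",n,pix2w("top1",290+x/6,195+y/6,.042))
w=[pix2w("top1",155+x/6,205+(y-300)/6,.037) for x,y in((119,495),(270,472),(420,447),(569,423))]
w=np.array(w)[:,:2]; i=np.arange(4)-1.5
m=w.mean(0); d=(i[:,None]*(w-m)).sum(0)/5; print(w, d, np.linalg.norm(d)); print(m+i[:,None]*d/np.linalg.norm(d)*.086)
for x,y in((62,45),(665,45),(676,195),(62,198)): print("rack",pix2w("top1",290+x/6,195+y/6,.016))
E
```

```text
shank 64 [ 0.5248 -0.1203  0.094 ]
shank 19 [ 0.5376 -0.2073  0.094 ]
shank 51 [ 0.5364 -0.2866  0.094 ]
shank 35 [ 0.537  -0.3712  0.094 ]
cup 64 [ 0.5257 -0.1214  0.042 ]
cup 51 [ 0.5324 -0.2849  0.042 ]
[[0.4437 0.3505]
 [0.4584 0.266 ]
 [0.4742 0.1819]
 [0.4895 0.0981]] [ 0.0153 -0.0841] 0.08552543147632825
[[0.4433 0.351 ]
 [0.4587 0.2664]
 [0.4741 0.1818]
 [0.4896 0.0972]]
rack [ 0.5753 -0.0744  0.016 ]
rack [ 0.5822 -0.421   0.016 ]
rack [ 0.4957 -0.4244  0.016 ]
rack [ 0.4868 -0.0747  0.016 ]
```

Emit:
drive_tool --deltas '[[[44, 42, -8], [0, 0, 0], 0.6], [[44, 42, -8], [0, 0, 0], 0.6], [[44, 42, -8], [0, 0, 0], 0.6], [[44, 42, -8], [0, 0, 0], 0.6], [[44, 42, -8], [0, 0, 0], 0.6], [[44, 42, -8], [0, 0, 0], 0.6], [[44, 42, 0], [0, 0, 0], 0.6], [[44, 43, 0], [0, 0, 0], 0.6], [[0, 0, 0], [0, 0, 0], 0.6], [[0, 0, 0], [0, 0, 0], 0.6]]' --newtons 60

```text
t: 1.35
ee_pos: [0.5355, -0.2077, 0.1938]
ee_rot: [0.987, 0.163, -0.001, -0.0]
contact_force: [0.3, -0.5, 0.5]
opening: 0.0682
gripper_force: 0.0
```

```bash
python3 - <<'E'
from h import *
s=snap("wrist","w1"); print(s["ee_pos"],s["opening"],proj("w1",[.537,-.207,.094]),proj("w1",[.5248,-.12,.094]),proj("w1",[.5364,-.2866,.094]))
E
```

```text
[ 0.53546611 -0.2077379   0.19383866] 0.06816927976665167 [251.14159092 196.35451408] [149.03369535 177.96505513] [335.5417874  224.18198331]
```

View pics/w1.png

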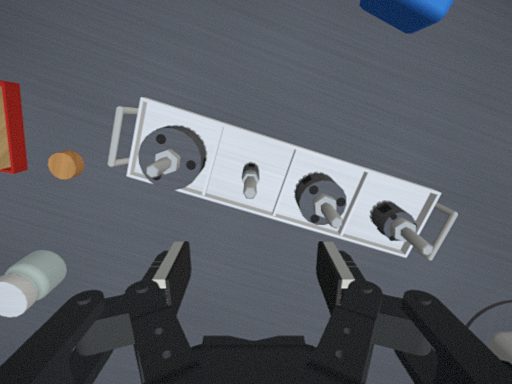

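The wrist view shows the shank tips: 64 at (153,172), 19 at (251,193), 51 at (335,220) and 35 at (427,249). All are within a few pixels of the predictions.

```bash
python3 - <<'E'
from h import *
for n,u,v in((64,153,172),(19,251,193),(51,335,220),(35,427,249)): print(n,pix2w("w1",u,v,.094))
E
```

```text
64 [ 0.53094959 -0.12205114  0.094     ]
19 [ 0.53983925 -0.20591648  0.094     ]
51 [ 0.53995048 -0.2845088   0.094     ]
35 [ 0.54060213 -0.37620045  0.094     ]
```

Emit:
drive_tool --deltas '[[[2.5, 1, -40], [0, 0, 0], 0.4], [[0, 0, -40], [0, 0, 0], 0.4], [[0, 0, -30], [0, 0, 0], 0.4], [[0, 0, -12], [0, 0, 0], 0.4], [[0, 0, -2], [0, 0, 0], 0.4], [[0, 0, 0], [0, 0, 0], 0], [[0, 0, 0], [0, 0, 0], -0.5], [[0, 0, 0], [0, 0, 0], -1], [[0, 0, 0], [0, 0, 0], -1], [[0, 0, 0], [0, 0, 0], -1], [[0, 0, 0], [0, 0, 0], -1]]'

```text
t: 2.78
ee_pos: [0.5389, -0.2068, 0.0709]
ee_rot: [0.987, 0.162, 0.001, 0.0]
contact_force: [-0.3, -0.1, 5.9]
opening: 0.0096
gripper_force: 58.9
```

Emit:
drive_tool --deltas '[[[0, 0, 5], [0, 0, 0], -1], [[0, 0, 10], [0, 0, 0], -1], [[0, 0, 40], [0, 0, 0], -1], [[0, 0, 40], [0, 0, 0], -1], [[0, 0, 30], [0, 0, 0], -1], [[0, 0, 0], [0, 0, 0], -1], [[0, 0, 0], [0, 0, 0], -1]]'

```text
t: 3.65
ee_pos: [0.5378, -0.2065, 0.1944]
ee_rot: [0.987, 0.162, -0.001, -0.0]
contact_force: [0.9, -0.8, -0.7]
opening: 0.0093
gripper_force: 58.6
```

```bash
python3 - <<'E'
from h import *
s=snap("wrist","w2"); s2=snap("side","s2"); print(s["ee_pos"],s["opening"])
a=cv2.imread("pics/w2.png");b=cv2.imread("pics/s2.png")[130:340,100:380]
cv2.imwrite("pics/c2.png",np.hstack([cv2.resize(a,(400,300)),cv2.resize(b,(400,300))]))
E
```

```text
[ 0.53779559 -0.20647331  0.19435233] 0.00929510986473359
```

View pics/c2.png

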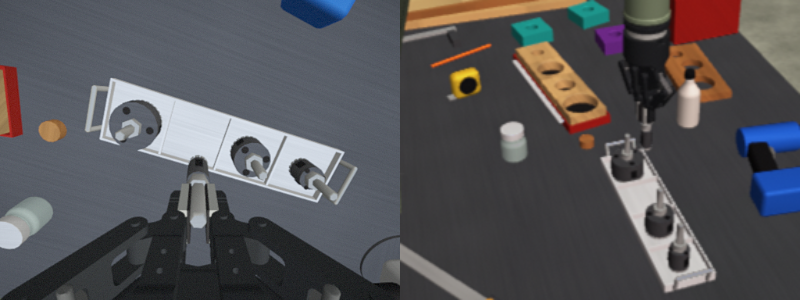

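The saw hangs straight in the fingers. Now to well_19.

Emit:
drive_tool --deltas '[[[-5, 25, 0], [0, 0, 0], -1], [[-9, 55, 0], [0, 0, 0], -1], [[-9, 55, 0], [0, 0, 0], -1], [[-9, 55, 0], [0, 0, 0], -1], [[-9, 55, 0], [0, 0, 0], -1], [[-9, 55, 0], [0, 0, 0], -1], [[-9, 55, 0], [0, 0, 0], -1], [[-9, 55, 0], [0, 0, 0], -1], [[-9, 55, 0], [0, 0, 0], -1], [[-9, 55, 0], [0, 0, 0], -1], [[-9, 37.5, 0], [0, 0, 0], -1], [[0, 0, 0], [0, 0, 0], -1]]'

```text
t: 5.25
ee_pos: [0.4423, 0.3527, 0.1937]
ee_rot: [0.986, 0.164, -0.001, 0.0]
contact_force: [-0.4, -0.3, -1.9]
opening: 0.0094
gripper_force: 58.6
```

```bash
python3 - <<'E'
from h import *
s=snap("wrist","w3"); print(s["ee_pos"],Ro.from_quat(s["ee_rot"]).as_matrix()[:,2])
for p in([.4433,.351,.037],[.4587,.2664,.037],[.4741,.1818,.037],[.4896,.0972,.037]): print(proj("w3",p))
E
```

```text
[0.4423483  0.35271846 0.19372348] [-0.00209321 -0.00128218 -0.99999699]
[253.40886242 180.62577719]
[332.83132881 192.19337316]
[410.17961628 203.45887244]
[485.58515907 214.3538603 ]
```

View pics/w3.png

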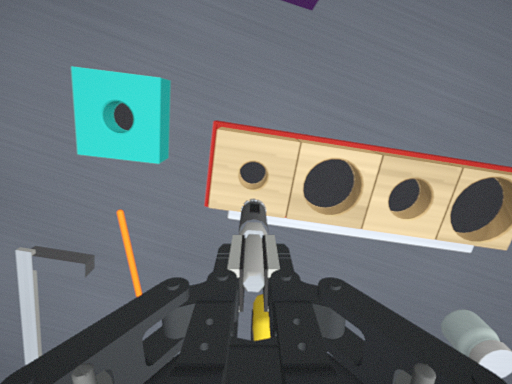

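```bash
python3 - <<'E'
from h import *
for n,u,v in((19,253,174.5),(51,332,185.5),(35,409,198),(64,480,207.5)): print(n,pix2w("w3",u,v,.037))
c=cv2.imread("pics/w3.png")[150:300,190:340]; cv2.imwrite("pics/c3.png",cv2.resize(c,(600,600),interpolation=cv2.INTER_CUBIC))
p=env.observe()["ee_pos"]
for dz in (-.067,-.027,-.015,.008,.025): print(dz,proj("w3",p+[0,0,dz]))
d=np.load("pics/w3.npz"); print(-d["R"].T@d["t"].ravel())
E
```

```text
19 [0.44944937 0.35355993 0.037     ]
51 [0.46525529 0.27026031 0.037     ]
35 [0.47925253 0.18603653 0.037     ]
64 [0.49457016 0.1074882  0.037     ]
-0.067 [253.19423873 212.27383048]
-0.027 [253.24882587 235.94931568]
-0.015 [253.27015723 245.20113145]
0.008 [253.32065581 267.10332799]
0.025 [253.36930423 288.20307304]
[0.5165427  0.37656805 0.32548061]
```

View pics/c3.png

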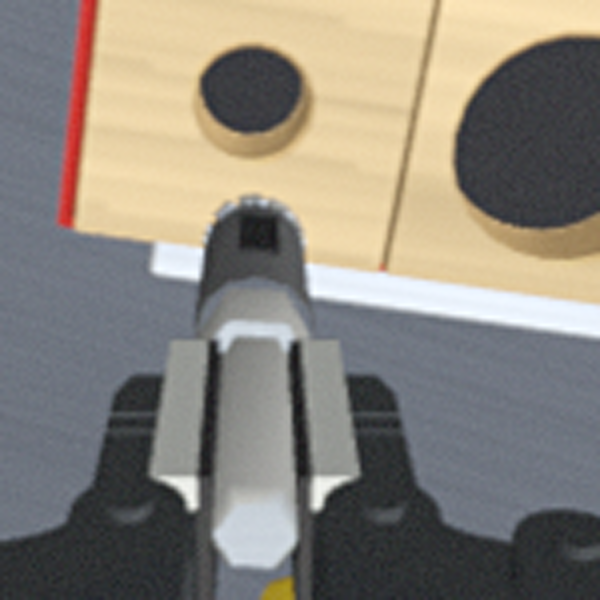

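```bash
python3 - <<'E'
from h import *
from scipy.optimize import least_squares
d=np.load("pics/w3.npz"); c=-d["R"].T@d["t"].ravel(); s=env.observe(); p=s["ee_pos"]
n=c-p; n[2]=0; n/=np.linalg.norm(n); print(n)
P=lambda e,z:proj("w3",p+n*e+np.array([0,0,z]))[1]
f=lambda q:[P(q[0]+.0095,q[1])-198.9,P(q[0]+.0055,q[1]+.092)-275.5,P(q[0]-.0055,q[1]+.092)-292,P(q[0]+.0095,q[1]+.040)-221]
r=least_squares(f,[0,-.067],x_scale=.01); print(r.x,r.fun)
E
```

```text
[0.94541036 0.32588226 0.        ]
[-0.00159355 -0.07252867] [ 1.07470756 -2.0395104   1.70017843 -0.36008372]
```

Emit:
drive_tool --deltas '[[[5, 0, -35], [0, 0, 0], -1], [[0, 0, -30], [0, 0, 0], -1], [[0, 0, -10], [0, 0, 0], -1], [[0, 0, 0], [0, 0, 0], -1], [[0, 0, 0], [0, 0, 0], -1]]'

```text
t: 5.92
ee_pos: [0.4493, 0.3509, 0.1216]
ee_rot: [0.987, 0.162, 0.001, -0.0]
contact_force: [0.3, -0.6, -1.0]
opening: 0.0095
gripper_force: 58.6
```

```bash
python3 - <<'E'
from h import *
s=snap("wrist","w4"); print(s["ee_pos"])
c=cv2.imread("pics/w4.png")[130:280,180:330]; cv2.imwrite("pics/c4.png",cv2.resize(c,(600,600),interpolation=cv2.INTER_CUBIC))
E
```

```text
[0.44934381 0.3508813  0.12155297]
```

View pics/c4.png

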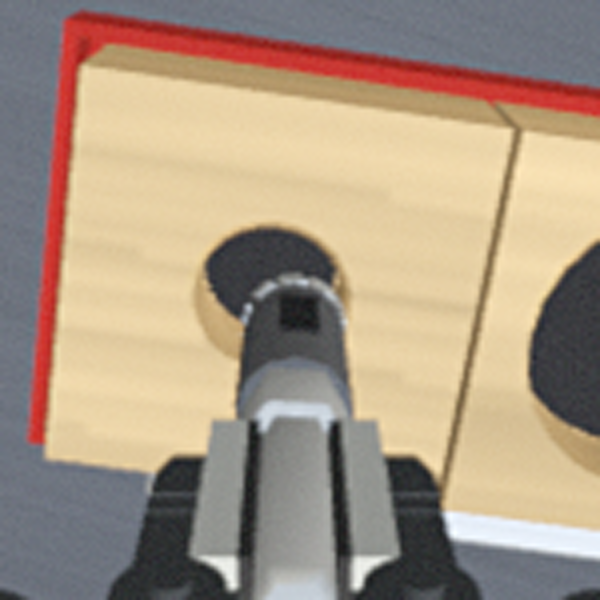

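```bash
python3 - <<'E'
from h import *
s=env.observe(); p=s["ee_pos"]; d=np.load("pics/w4.npz"); c=-d["R"].T@d["t"].ravel()
n=c-p; n[2]=0; n/=np.linalg.norm(n)
print(p,"well",pix2w("w4",180+271/4,130+296/4,.037))
for dz in(-.067,-.070,-.073): print("saw",pix2w("w4",180+297/4,130+275/4,p[2]+dz)-n*.0095)
# second: other wells and proj of TCP axis
print(proj("w4",p+[0,0,-.07]))
E
```

```text
[0.44932644 0.35100733 0.12163614] well [0.44887848 0.35375799 0.037     ]
saw [0.45132544 0.3493019  0.05463614]
saw [0.4503799  0.34897114 0.05163614]
saw [0.44943436 0.34864038 0.04863614]
[250.99278219 210.96356415]
```

Emit:
drive_tool --deltas '[[[-1.5, 4, 0], [0, 0, 0], -1], [[0, 0, 0], [0, 0, 0], -1], [[0, 0, -6], [0, 0, 0], -1], [[0, 0, -6], [0, 0, 0], -1], [[0, 0, -6], [0, 0, 0], -1], [[0, 0, -4], [0, 0, 0], -1], [[0, 0, 0], [0, 0, 0], -1], [[0, 0, 0], [0, 0, 0], -1]]'

```text
t: 6.98
ee_pos: [0.4472, 0.3548, 0.0984]
ee_rot: [0.987, 0.162, 0.0, -0.0]
contact_force: [-0.1, 0.0, -0.5]
opening: 0.0093
gripper_force: 58.6
```

```bash
python3 - <<'E'
from h import *
s=snap("wrist","w5"); print(s["ee_pos"],s["contact_force"])
c=cv2.imread("pics/w5.png")[110:260,170:320]; cv2.imwrite("pics/c5.png",cv2.resize(c,(600,600),interpolation=cv2.INTER_CUBIC))
E
```

```text
[0.44716377 0.35483051 0.09844139] [-0.12345147  0.0370977  -0.50616554]
```

View pics/c5.png

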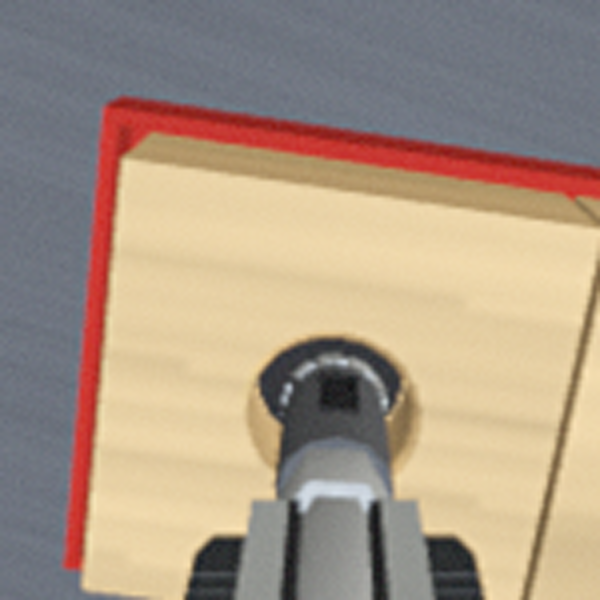

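```bash
python3 - <<'E'
from h import *
p=env.observe()["ee_pos"]; d=np.load("pics/w5.npz"); c=-d["R"].T@d["t"].ravel()
n=c-p; n[2]=0; n/=np.linalg.norm(n)
e=pix2w("w5",170+333.5/4,110+336/4,.037)
print("well",e-n*.0155)
for dz in(-.067,-.070,-.073): print("saw",pix2w("w5",170+336/4,110+352/4,p[2]+dz)-n*.0095)
E
```

```text
well [0.44827468 0.35370378 0.037     ]
saw [0.4495495  0.35351588 0.03152744]
saw [0.44860617 0.35318653 0.02852744]
saw [0.44766285 0.35285717 0.02552744]
```

Emit:
drive_tool --deltas '[[[0, 0, -5], [0, 0, 0], -1], [[0, 0, -4], [0, 0, 0], -1], [[0, 0, -2], [0, 0, 0], -1], [[0, 0, -1], [0, 0, 0], -1], [[0, 0, 0], [0, 0, 0], -1], [[0, 0, 0], [0, 0, 0], -1]]'

```text
t: 7.78
ee_pos: [0.4471, 0.3548, 0.0865]
ee_rot: [0.987, 0.162, 0.0, -0.0]
contact_force: [-0.4, -0.3, -0.9]
opening: 0.0092
gripper_force: 58.6
```

Emit:
drive_tool --deltas '[[[0, 0, -1], [0, 0, 0], -1], [[0, 0, -1], [0, 0, 0], -1], [[0, 0, 0], [0, 0, 0], -1]]'

```text
t: 8.15
ee_pos: [0.447, 0.3547, 0.0842]
ee_rot: [0.987, 0.162, -0.0, 0.0]
contact_force: [1.1, -0.1, -0.7]
opening: 0.0092
gripper_force: 58.6
```

Emit:
drive_tool --deltas '[[[0, 0, -1], [0, 0, 0], -1], [[0, 0, 0], [0, 0, 0], -1]]'

```text
t: 8.4
ee_pos: [0.447, 0.3547, 0.0832]
ee_rot: [0.987, 0.162, -0.0, 0.0]
contact_force: [0.8, -0.7, -0.7]
opening: 0.0087
gripper_force: 58.6
```

Emit:
drive_tool --deltas '[[[0, 0, -1], [0, 0, 0], -1], [[0, 0, 0], [0, 0, 0], -1]]'

```text
t: 8.65
ee_pos: [0.447, 0.3547, 0.0822]
ee_rot: [0.987, 0.162, -0.0, 0.0]
contact_force: [-0.1, -0.2, -0.7]
opening: 0.0094
gripper_force: 58.6
```

Emit:
drive_tool --deltas '[[[0, 0, -1], [0, 0, 0], -1], [[0, 0, 0], [0, 0, 0], -1]]'

```text
t: 8.9
ee_pos: [0.447, 0.3547, 0.0812]
ee_rot: [0.987, 0.162, -0.0, 0.0]
contact_force: [0.1, 0.5, -1.4]
opening: 0.0089
gripper_force: 58.6
```

Emit:
drive_tool --deltas '[[[0, 0, -1], [0, 0, 0], -1], [[0, 0, 0], [0, 0, 0], -1]]'

```text
t: 9.15
ee_pos: [0.4472, 0.3548, 0.081]
ee_rot: [0.987, 0.162, 0.0, -0.0]
contact_force: [-1.0, -0.6, 4.7]
opening: 0.0093
gripper_force: 59.2
```

Emit:
drive_tool --deltas '[[[0, 0, -1], [0, 0, 0], -1], [[0, 0, 0], [0, 0, 0], -1]]'

```text
t: 9.4
ee_pos: [0.4474, 0.3549, 0.0809]
ee_rot: [0.987, 0.162, 0.001, -0.0]
contact_force: [-2.2, -0.9, 10.5]
opening: 0.0092
gripper_force: 60.0
```

Emit:
drive_tool --deltas '[[[0, 0, 1.5], [0, 0, 0], -1], [[0, 0, 0], [0, 0, 0], -0.6], [[0, 0, 0], [0, 0, 0], -0.2], [[0, 0, 0], [0, 0, 0], 0.3], [[0, 0, 0], [0, 0, 0], 0.4], [[0, 0, 10], [0, 0, 0], 0.4], [[0, 0, 35], [0, 0, 0], 0.4], [[0, 0, 40], [0, 0, 0], 0.4], [[0, 0, 30], [0, 0, 0], 0.4]]'

```text
t: 10.52
ee_pos: [0.4474, 0.3551, 0.1984]
ee_rot: [0.987, 0.162, 0.001, -0.001]
contact_force: [0.3, -0.4, -0.4]
opening: 0.0596
gripper_force: 0.0
```

Emit:
drive_tool --deltas '[[[7, -60, 0], [0, 0, 0], 0.4], [[7, -60, 0], [0, 0, 0], 0.4], [[8, -60, 0], [0, 0, 0], 0.4], [[8, -60, 0], [0, 0, 0], 0.4], [[8, -60, 0], [0, 0, 0], 0.4], [[8, -60, 0], [0, 0, 0], 0.4], [[8, -60, 0], [0, 0, 0], 0.4], [[8, -60, 0], [0, 0, 0], 0.4], [[8, -60, 0], [0, 0, 0], 0.4], [[8, -60, 0], [0, 0, 0], 0.4], [[7, -60, 0], [0, 0, 0], 0.4], [[7, -60, 0], [0, 0, 0], 0.4]]'

```text
t: 12.02
ee_pos: [0.5392, -0.3673, 0.1967]
ee_rot: [0.987, 0.162, 0.001, 0.0]
contact_force: [0.3, -0.4, 1.2]
opening: 0.0599
gripper_force: 0.0
```

Emit:
drive_tool --deltas '[[[0, -10, 0], [0, 0, 0], 0.4], [[0, 0, 0], [0, 0, 0], 0.4], [[0, 0, 0], [0, 0, 0], 0.4], [[0, 0, 0], [0, 0, 0], 0.4]]'

```text
t: 12.52
ee_pos: [0.5392, -0.3738, 0.1963]
ee_rot: [0.987, 0.163, 0.0, 0.0]
contact_force: [0.2, -0.1, -0.3]
opening: 0.0597
gripper_force: 0.0
```

```bash
python3 - <<'E'
from h import *
s=snap("wrist","w6"); print(s["ee_pos"]); snap("side","s6")
a=cv2.imread("pics/w6.png");b=cv2.imread("pics/s6.png")[130:280,150:350]
cv2.imwrite("pics/c6.png",np.hstack([cv2.resize(a[60:360,100:500],(400,300)),cv2.resize(b,(400,300))]))
E
```

```text
[ 0.53923995 -0.3737537   0.19632503]
```

View pics/c6.png

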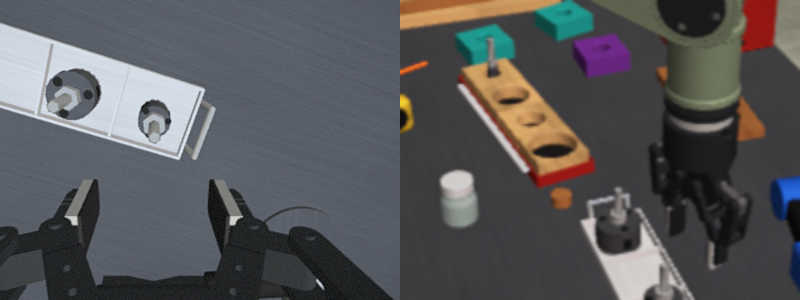

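saw_19 stands upright in its well. The saw_35 tip is at (254,196).

```bash
python3 - <<'E'
from h import *
print(pix2w("w6",254,196,.0945), pix2w("w6",163,158,.0945))
E
```

```text
[ 0.54143607 -0.37545162  0.0945    ] [ 0.54856206 -0.29280324  0.0945    ]
```

Emit:
drive_tool --deltas '[[[1, -0.5, -40], [0, 0, 0], 0.4], [[0, 0, -40], [0, 0, 0], 0.4], [[0, 0, -32], [0, 0, 0], 0.4], [[0, 0, -12], [0, 0, 0], 0.4], [[0, 0, -1.5], [0, 0, 0], 0.4], [[0, 0, 0], [0, 0, 0], 0], [[0, 0, 0], [0, 0, 0], -0.5], [[0, 0, 0], [0, 0, 0], -1], [[0, 0, 0], [0, 0, 0], -1], [[0, 0, 0], [0, 0, 0], -1], [[0, 0, 0], [0, 0, 0], -1]]'

```text
t: 14.0
ee_pos: [0.5404, -0.376, 0.0712]
ee_rot: [0.987, 0.162, 0.001, 0.001]
contact_force: [-0.7, 1.2, 5.9]
opening: 0.0095
gripper_force: 58.5
```

Emit:
drive_tool --deltas '[[[0, 0, 5], [0, 0, 0], -1], [[0, 0, 10], [0, 0, 0], -1], [[0, 0, 40], [0, 0, 0], -1], [[0, 0, 40], [0, 0, 0], -1], [[0, 0, 30], [0, 0, 0], -1], [[0, 0, 0], [0, 0, 0], -1]]'

```text
t: 14.75
ee_pos: [0.5411, -0.3766, 0.1983]
ee_rot: [0.987, 0.162, 0.002, 0.002]
contact_force: [0.1, -0.1, -2.6]
opening: 0.0092
gripper_force: 58.5
```

Emit:
drive_tool --deltas '[[[-4, 30, 0], [0, 0, 0], -1], [[-6, 55, 0], [0, 0, 0], -1], [[-6, 55, 0], [0, 0, 0], -1], [[-6, 55, 0], [0, 0, 0], -1], [[-6, 55, 0], [0, 0, 0], -1], [[-6, 55, 0], [0, 0, 0], -1], [[-6, 55, 0], [0, 0, 0], -1], [[-6, 55, 0], [0, 0, 0], -1], [[-6, 55, 0], [0, 0, 0], -1], [[-6, 55, 0], [0, 0, 0], -1], [[-4.5, 35, 0], [0, 0, 0], -1], [[0, 0, 0], [0, 0, 0], -1]]'

```text
t: 16.25
ee_pos: [0.4762, 0.186, 0.1936]
ee_rot: [0.986, 0.164, -0.002, 0.0]
contact_force: [0.7, -0.0, -1.1]
opening: 0.0095
gripper_force: 58.7
```

Emit:
drive_tool --deltas '[[[0, 0, -35], [0, 0, 0], -1], [[0, 0, -30], [0, 0, 0], -1], [[0, 0, -10], [0, 0, 0], -1], [[0, 0, 0], [0, 0, 0], -1], [[0, 0, 0], [0, 0, 0], -1], [[0, 0, 0], [0, 0, 0], -1]]'

```text
t: 17.0
ee_pos: [0.4782, 0.1843, 0.1214]
ee_rot: [0.987, 0.162, 0.001, -0.0]
contact_force: [0.3, -0.0, -1.3]
opening: 0.0093
gripper_force: 58.7
```

```bash
python3 - <<'E'
from h import *
s=snap("wrist","w7"); print(s["ee_pos"])
c=cv2.imread("pics/w7.png")[110:260,170:320]; cv2.imwrite("pics/c7.png",cv2.resize(c,(600,600),interpolation=cv2.INTER_CUBIC))
E
```

```text
[0.47822285 0.18433043 0.12136619]
```

View pics/c7.png

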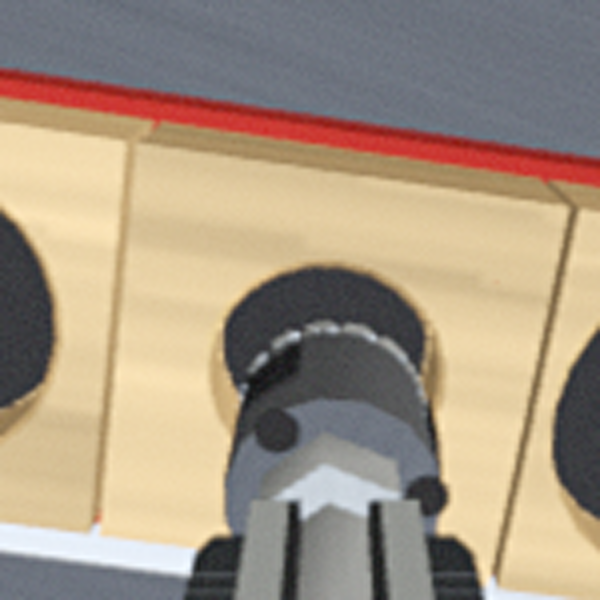

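```bash
cat >> h.py <<'E'
def rel(f,p,x0,y0,rim,teeth,Rw,Rs,h=.068):
    d=np.load(f"pics/{f}.npz"); c=-d["R"].T@d["t"].ravel(); n=c-p; n[2]=0; n/=np.linalg.norm(n); l=np.array([-n[1],n[0],0])
    w=pix2w(f,x0+rim[0]/4,y0+rim[1]/4,.037)-n*Rw; s=pix2w(f,x0+teeth[0]/4,y0+teeth[1]/4,p[2]-h)-n*Rs
    print("well",w,"saw",s,"move",(w-s)[:2]*1e3)
E
python3 - <<'E'
from h import *
p=env.observe()["ee_pos"]; rel("w7",p,170,110,(327,263),(336,324),.0235,.0175)
E
```

```text
well [0.47882859 0.18454979 0.037     ] saw [0.47788584 0.18227627 0.05323765] move [0.94274649 2.27352379]
```

Emit:
drive_tool --deltas '[[[1, 2, 0], [0, 0, 0], -1], [[0, 0, 0], [0, 0, 0], -1], [[0, 0, -10], [0, 0, 0], -1], [[0, 0, -10], [0, 0, 0], -1], [[0, 0, -9], [0, 0, 0], -1], [[0, 0, -5], [0, 0, 0], -1], [[0, 0, -3], [0, 0, 0], -1], [[0, 0, -1], [0, 0, 0], -1], [[0, 0, 0], [0, 0, 0], -1], [[0, 0, 0], [0, 0, 0], -1]]'

```text
t: 18.3
ee_pos: [0.4787, 0.1863, 0.0826]
ee_rot: [0.987, 0.162, 0.0, -0.0]
contact_force: [1.2, -0.8, -1.8]
opening: 0.0092
gripper_force: 58.7
```

Emit:
drive_tool --deltas '[[[0, 0, -1], [0, 0, 0], -1], [[0, 0, 0], [0, 0, 0], -1]]'

```text
t: 18.55
ee_pos: [0.4785, 0.1862, 0.0813]
ee_rot: [0.987, 0.162, 0.0, 0.0]
contact_force: [0.4, 0.3, -1.1]
opening: 0.0094
gripper_force: 58.7
```

Emit:
drive_tool --deltas '[[[0, 0, -1], [0, 0, 0], -1], [[0, 0, 0], [0, 0, 0], -1]]'

```text
t: 18.8
ee_pos: [0.4787, 0.1863, 0.0812]
ee_rot: [0.987, 0.162, 0.0, -0.0]
contact_force: [-1.9, -1.3, 5.5]
opening: 0.0092
gripper_force: 59.7
```

Emit:
drive_tool --deltas '[[[0, 0, -1], [0, 0, 0], -1], [[0, 0, 0], [0, 0, 0], -1]]'

```text
t: 19.05
ee_pos: [0.4788, 0.1864, 0.0812]
ee_rot: [0.987, 0.162, 0.001, -0.0]
contact_force: [-3.9, 0.3, 11.6]
opening: 0.0094
gripper_force: 60.4
```

Emit:
drive_tool --deltas '[[[0, 0, 1.5], [0, 0, 0], -1], [[0, 0, 0], [0, 0, 0], -0.6], [[0, 0, 0], [0, 0, 0], -0.2], [[0, 0, 0], [0, 0, 0], 0.3], [[0, 0, 0], [0, 0, 0], 0.4], [[0, 0, 10], [0, 0, 0], 0.4], [[0, 0, 35], [0, 0, 0], 0.4], [[0, 0, 40], [0, 0, 0], 0.4], [[0, 0, 30], [0, 0, 0], 0.4]]'

```text
t: 20.18
ee_pos: [0.479, 0.1864, 0.1983]
ee_rot: [0.987, 0.162, 0.001, -0.0]
contact_force: [-0.3, 0.5, -0.5]
opening: 0.0599
gripper_force: 0.0
```

Emit:
drive_tool --deltas '[[[7, -55, 0], [0, 0, 0], 0.4], [[7, -60, 0], [0, 0, 0], 0.4], [[8, -60, 0], [0, 0, 0], 0.4], [[8, -60, 0], [0, 0, 0], 0.4], [[8, -60, 0], [0, 0, 0], 0.4], [[8, -60, 0], [0, 0, 0], 0.4], [[8, -60, 0], [0, 0, 0], 0.4], [[6, -54.5, 0], [0, 0, 0], 0.4], [[0, 0, 0], [0, 0, 0], 0.4], [[0, 0, 0], [0, 0, 0], 0.4], [[0, 0, 0], [0, 0, 0], 0.4]]'

```text
t: 21.55
ee_pos: [0.5385, -0.2819, 0.1962]
ee_rot: [0.987, 0.163, 0.0, -0.0]
contact_force: [0.5, -0.2, 1.2]
opening: 0.0595
gripper_force: 0.0
```

```bash
python3 - <<'E'
from h import *
s=snap("wrist","w8"); print(s["ee_pos"]); snap("side","s8"); print(proj("w8",[.54,-.2847,.0945]))
a=cv2.imread("pics/w8.png");b=cv2.imread("pics/s8.png")[130:280,150:350]
cv2.imwrite("pics/c8.png",np.hstack([cv2.resize(a[60:360,100:500],(400,300)),cv2.resize(b,(400,300))]))
E
```

```text
[ 0.53848352 -0.28189986  0.19620601]
[254.9734221  197.12445146]
```

View pics/c8.png

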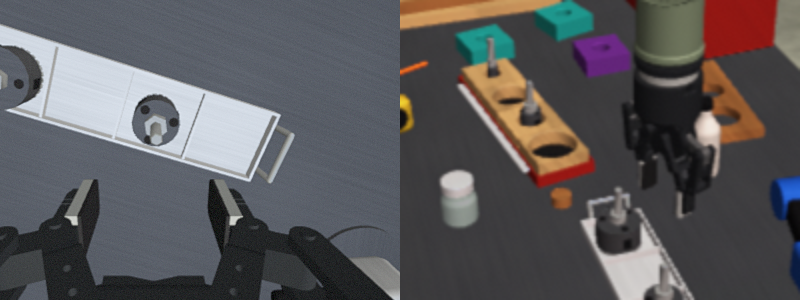

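saw_35 stands in its well. The saw_51 tip is at (257,197).

Emit:
drive_tool --deltas '[[[0.5, -2.5, -40], [0, 0, 0], 0.4], [[0, 0, -40], [0, 0, 0], 0.4], [[0, 0, -32], [0, 0, 0], 0.4], [[0, 0, -12], [0, 0, 0], 0.4], [[0, 0, -1.5], [0, 0, 0], 0.4], [[0, 0, 0], [0, 0, 0], 0], [[0, 0, 0], [0, 0, 0], -0.5], [[0, 0, 0], [0, 0, 0], -1], [[0, 0, 0], [0, 0, 0], -1], [[0, 0, 0], [0, 0, 0], -1], [[0, 0, 0], [0, 0, 0], -1]]'

```text
t: 23.02
ee_pos: [0.5393, -0.2859, 0.071]
ee_rot: [0.987, 0.162, 0.0, 0.0]
contact_force: [-0.7, 0.8, 6.3]
opening: 0.0096
gripper_force: 58.7
```

Emit:
drive_tool --deltas '[[[0, 0, 5], [0, 0, 0], -1], [[0, 0, 10], [0, 0, 0], -1], [[0, 0, 40], [0, 0, 0], -1], [[0, 0, 40], [0, 0, 0], -1], [[0, 0, 30], [0, 0, 0], -1], [[0, 0, 0], [0, 0, 0], -1], [[0, 0, 0], [0, 0, 0], -1]]'

```text
t: 23.9
ee_pos: [0.5382, -0.2853, 0.1939]
ee_rot: [0.987, 0.162, -0.001, -0.001]
contact_force: [-0.7, 0.1, -2.7]
opening: 0.0092
gripper_force: 58.7
```

Emit:
drive_tool --deltas '[[[-4, 26, 5], [0, 0, 0], -1], [[-7, 55, 5], [0, 0, 0], -1], [[-7, 55, 0], [0, 0, 0], -1], [[-7, 55, 0], [0, 0, 0], -1], [[-7, 55, 0], [0, 0, 0], -1], [[-7, 55, 0], [0, 0, 0], -1], [[-7, 55, 0], [0, 0, 0], -1], [[-7, 55, 0], [0, 0, 0], -1], [[-7, 55, 0], [0, 0, 0], -1], [[-7, 55, 0], [0, 0, 0], -1], [[-9, 35, 0], [0, 0, 0], -1], [[0, 0, 0], [0, 0, 0], -1]]'

```text
t: 25.4
ee_pos: [0.4607, 0.2726, 0.2041]
ee_rot: [0.986, 0.164, -0.001, 0.0]
contact_force: [-0.3, -0.7, -2.6]
opening: 0.0095
gripper_force: 59.0
```

Emit:
drive_tool --deltas '[[[0, 0, -40], [0, 0, 0], -1], [[0, 0, -33], [0, 0, 0], -1], [[0, 0, -10], [0, 0, 0], -1], [[0, 0, 0], [0, 0, 0], -1], [[0, 0, 0], [0, 0, 0], -1], [[0, 0, 0], [0, 0, 0], -1]]'

```text
t: 26.15
ee_pos: [0.4637, 0.2705, 0.1236]
ee_rot: [0.987, 0.162, 0.001, -0.0]
contact_force: [0.3, -0.1, -2.2]
opening: 0.0096
gripper_force: 58.9
```

```bash
python3 - <<'E'
from h import *
s=snap("wrist","w9"); print(s["ee_pos"])
c=cv2.imread("pics/w9.png")[110:260,170:320]; cv2.imwrite("pics/c9.png",cv2.resize(c,(600,600),interpolation=cv2.INTER_CUBIC))
E
```

```text
[0.46372357 0.27052436 0.12356469]
```

View pics/c9.png

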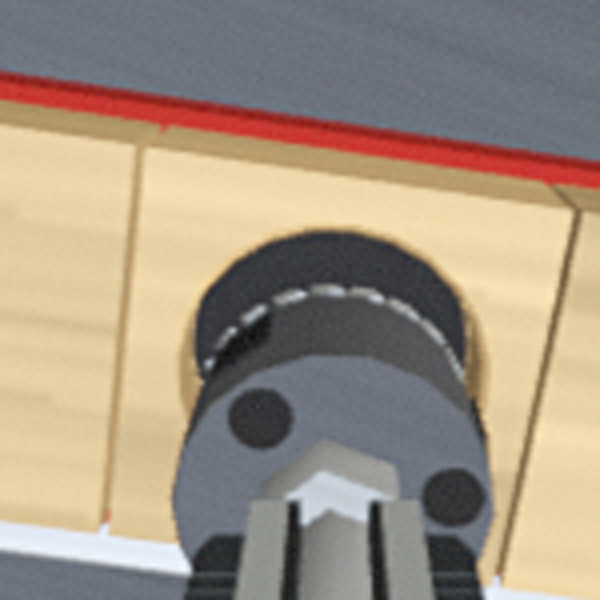

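```bash
python3 - <<'E'
from h import *
p=env.observe()["ee_pos"]; rel("w9",p,170,110,(335,228),(336,287),.0315,.0255)
E
```

```text
well [0.4634135  0.26896328 0.037     ] saw [0.46245944 0.26835159 0.0553624 ] move [0.95405274 0.61168359]
```

Within 1 mm, so I lower it.

Emit:
drive_tool --deltas '[[[0.5, 0.5, -10], [0, 0, 0], -1], [[0, 0, -10], [0, 0, 0], -1], [[0, 0, -10], [0, 0, 0], -1], [[0, 0, -6], [0, 0, 0], -1], [[0, 0, -3], [0, 0, 0], -1], [[0, 0, -1], [0, 0, 0], -1], [[0, 0, 0], [0, 0, 0], -1], [[0, 0, 0], [0, 0, 0], -1]]'

```text
t: 27.2
ee_pos: [0.4637, 0.2708, 0.0826]
ee_rot: [0.987, 0.162, 0.0, -0.0]
contact_force: [0.4, 0.6, -1.4]
opening: 0.0096
gripper_force: 58.9
```

Emit:
drive_tool --deltas '[[[0, 0, -1], [0, 0, 0], -1], [[0, 0, 0], [0, 0, 0], -1]]'

```text
t: 27.45
ee_pos: [0.4635, 0.2707, 0.0813]
ee_rot: [0.987, 0.162, -0.0, 0.0]
contact_force: [-0.1, 0.3, -2.2]
opening: 0.0095
gripper_force: 58.9
```

Emit:
drive_tool --deltas '[[[0, 0, -1], [0, 0, 0], -1], [[0, 0, 0], [0, 0, 0], -1]]'

```text
t: 27.7
ee_pos: [0.4637, 0.2709, 0.081]
ee_rot: [0.987, 0.162, 0.0, -0.0]
contact_force: [-1.4, 0.6, 4.8]
opening: 0.0091
gripper_force: 59.8
```

Emit:
drive_tool --deltas '[[[0, 0, -1], [0, 0, 0], -1], [[0, 0, 0], [0, 0, 0], -1]]'

```text
t: 27.95
ee_pos: [0.4637, 0.2711, 0.081]
ee_rot: [0.987, 0.162, 0.001, -0.0]
contact_force: [-3.9, -0.1, 10.7]
opening: 0.0094
gripper_force: 60.6
```

Emit:
drive_tool --deltas '[[[0, 0, 1.5], [0, 0, 0], -1], [[0, 0, 0], [0, 0, 0], -0.6], [[0, 0, 0], [0, 0, 0], -0.2], [[0, 0, 0], [0, 0, 0], 0.3], [[0, 0, 0], [0, 0, 0], 0.4], [[0, 0, 10], [0, 0, 0], 0.4], [[0, 0, 35], [0, 0, 0], 0.4], [[0, 0, 40], [0, 0, 0], 0.4], [[0, 0, 30], [0, 0, 0], 0.4]]'

```text
t: 29.08
ee_pos: [0.464, 0.271, 0.1984]
ee_rot: [0.987, 0.162, 0.001, -0.0]
contact_force: [-0.4, 0.3, -0.4]
opening: 0.0597
gripper_force: 0.0
```

Emit:
drive_tool --deltas '[[[9, -50, 0], [0, 0, 0], 0.4], [[9, -58, 0], [0, 0, 0], 0.4], [[10, -58, 0], [0, 0, 0], 0.4], [[10, -58, 0], [0, 0, 0], 0.4], [[9, -58, 0], [0, 0, 0], 0.4], [[9, -58, 0], [0, 0, 0], 0.4], [[9, -52, 0], [0, 0, 0], 0.4], [[0, 0, 0], [0, 0, 0], 0.4], [[0, 0, 0], [0, 0, 0], 0.4], [[0, 0, 0], [0, 0, 0], 0.4]]'

```text
t: 30.32
ee_pos: [0.5283, -0.1199, 0.1961]
ee_rot: [0.987, 0.163, 0.0, -0.0]
contact_force: [-0.0, 0.1, 0.4]
opening: 0.0598
gripper_force: 0.0
```

```bash
python3 - <<'E'
from h import *
s=snap("wrist","w10"); print(s["ee_pos"])
# compare with the saw_51 view by matching the shank tip patch
a=cv2.imread("pics/w8.png"); b=cv2.imread("pics/w10.png")
for f,(u,v) in (("w8",(257,197)),("w6",(254,196))):
    t=cv2.imread(f"pics/{f}.png")[v-14:v+8,u-9:u+10]; m=cv2.matchTemplate(b[160:230,215:295],t,cv2.TM_CCOEFF_NORMED); _,q,_,l=cv2.minMaxLoc(m); P=(l[0]+215+9,l[1]+160+14); print(q,P,pix2w("w10",*P,.0945))
E
```

```text
[ 0.52831818 -0.11993115  0.19608087]
0.8828498721122742 (255, 193) [ 0.53343419 -0.12151633  0.0945    ]
0.5440724492073059 (277, 201) [ 0.53268778 -0.14210453  0.0945    ]
```

Emit:
drive_tool --deltas '[[[2.5, -1.5, -40], [0, 0, 0], 0.4], [[0, 0, -40], [0, 0, 0], 0.4], [[0, 0, -32], [0, 0, 0], 0.4], [[0, 0, -12], [0, 0, 0], 0.4], [[0, 0, -1.5], [0, 0, 0], 0.4], [[0, 0, 0], [0, 0, 0], 0], [[0, 0, 0], [0, 0, 0], -0.5], [[0, 0, 0], [0, 0, 0], -1], [[0, 0, 0], [0, 0, 0], -1], [[0, 0, 0], [0, 0, 0], -1], [[0, 0, 0], [0, 0, 0], -1]]'

```text
t: 31.75
ee_pos: [0.531, -0.1228, 0.0705]
ee_rot: [0.987, 0.162, -0.0, 0.0]
contact_force: [-0.8, 0.9, 0.8]
opening: 0.0097
gripper_force: 58.4
```

Emit:
drive_tool --deltas '[[[0, 0, 5], [0, 0, 0], -1], [[0, 0, 10], [0, 0, 0], -1], [[0, 0, 40], [0, 0, 0], -1], [[0, 0, 40], [0, 0, 0], -1], [[0, 0, 30], [0, 0, 0], -1], [[0, 0, 0], [0, 0, 0], -1], [[0, 0, 0], [0, 0, 0], -1]]'

```text
t: 32.62
ee_pos: [0.5301, -0.1225, 0.1942]
ee_rot: [0.987, 0.162, -0.001, -0.0]
contact_force: [-0.1, -0.0, -3.2]
opening: 0.0095
gripper_force: 58.9
```

Emit:
drive_tool --deltas '[[[-4.5, 25, 0], [0, 0, 0], -1], [[-8, 50, 0], [0, 0, 0], -1], [[-8, 50, 0], [0, 0, 0], -1], [[-8, 50, 0], [0, 0, 0], -1], [[-8, 48, 0], [0, 0, 0], -1], [[0, 0, 0], [0, 0, 0], -1], [[0, 0, -40], [0, 0, 0], -1], [[0, 0, -25], [0, 0, 0], -1], [[0, 0, -8], [0, 0, 0], -1], [[0, 0, 0], [0, 0, 0], -1], [[0, 0, 0], [0, 0, 0], -1], [[0, 0, 0], [0, 0, 0], -1]]'

```text
t: 34.12
ee_pos: [0.4952, 0.1002, 0.1233]
ee_rot: [0.987, 0.162, 0.001, 0.0]
contact_force: [0.3, -0.0, -2.7]
opening: 0.0098
gripper_force: 59.1
```

```bash
python3 - <<'E'
from h import *
s=snap("wrist","w11"); print(s["ee_pos"])
c=cv2.imread("pics/w11.png")[110:260,170:320]; cv2.imwrite("pics/c11.png",cv2.resize(c,(600,600),interpolation=cv2.INTER_CUBIC))
E
```

```text
[0.49516934 0.10023069 0.12326079]
```

View pics/c11.png

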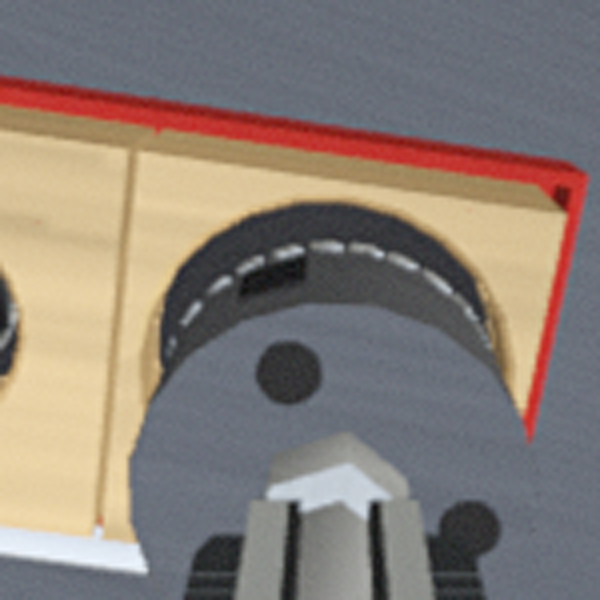

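```bash
python3 - <<'E'
from h import *
p=env.observe()["ee_pos"]; rel("w11",p,170,110,(329,200),(333,242),.038,.032)
E
```

```text
well [0.49360515 0.09954577 0.037     ] saw [0.4955336  0.09926477 0.05517098] move [-1.92844181  0.28100299]
```

Emit:
drive_tool --deltas '[[[-1.5, 0.8, -10], [0, 0, 0], -1], [[0, 0, -10], [0, 0, 0], -1], [[0, 0, -10], [0, 0, 0], -1], [[0, 0, -6], [0, 0, 0], -1], [[0, 0, -3], [0, 0, 0], -1], [[0, 0, -1], [0, 0, 0], -1], [[0, 0, 0], [0, 0, 0], -1], [[0, 0, 0], [0, 0, 0], -1]]'

```text
t: 35.17
ee_pos: [0.4932, 0.1011, 0.0826]
ee_rot: [0.987, 0.162, 0.0, 0.0]
contact_force: [0.2, -0.7, -3.5]
opening: 0.0092
gripper_force: 59.2
```

Emit:
drive_tool --deltas '[[[0, 0, -1], [0, 0, 0], -1], [[0, 0, 0], [0, 0, 0], -1]]'

```text
t: 35.42
ee_pos: [0.493, 0.101, 0.0814]
ee_rot: [0.987, 0.162, 0.0, 0.0]
contact_force: [-0.8, 0.0, -2.9]
opening: 0.0095
gripper_force: 59.2
```

Emit:
drive_tool --deltas '[[[0, 0, -1], [0, 0, 0], -1], [[0, 0, 0], [0, 0, 0], -1]]'

```text
t: 35.67
ee_pos: [0.4931, 0.1012, 0.0805]
ee_rot: [0.987, 0.162, 0.0, -0.0]
contact_force: [-0.8, 0.2, -1.1]
opening: 0.009
gripper_force: 59.7
```

Emit:
drive_tool --deltas '[[[0, 0, -1], [0, 0, 0], -1], [[0, 0, 0], [0, 0, 0], -1]]'

```text
t: 35.92
ee_pos: [0.4932, 0.1013, 0.0804]
ee_rot: [0.987, 0.162, 0.0, -0.0]
contact_force: [-2.5, 1.8, 6.6]
opening: 0.0095
gripper_force: 60.5
```

Emit:
drive_tool --deltas '[[[0, 0, 1], [0, 0, 0], -1], [[0, 0, 0], [0, 0, 0], -0.6], [[0, 0, 0], [0, 0, 0], -0.2], [[0, 0, 0], [0, 0, 0], 0.3], [[0, 0, 0], [0, 0, 0], 0.4], [[0, 0, 10], [0, 0, 0], 0.4], [[0, 0, 35], [0, 0, 0], 0.4], [[0, 0, 40], [0, 0, 0], 0.4], [[0, 0, 30], [0, 0, 0], 0.4], [[-30, -50, 20], [0, 0, 0], 0.4], [[-30, -50, 20], [0, 0, 0], 0.4], [[-30, -50, 20], [0, 0, 0], 0.4]]'

```text
t: 37.42
ee_pos: [0.402, -0.0501, 0.2567]
ee_rot: [0.987, 0.163, 0.001, 0.0]
contact_force: [1.5, 0.3, -0.1]
opening: 0.0596
gripper_force: 0.0
```

Emit:
drive_tool --deltas '[[[0, -60, 0], [0, 0, 0], 0.4], [[0, -60, 0], [0, 0, 0], 0.4], [[0, -60, 0], [0, 0, 0], 0.4], [[0, -60, 0], [0, 0, 0], 0.4], [[0, 0, 0], [0, 0, 0], 0.4], [[0, 0, 0], [0, 0, 0], 0.4]]'

```text
t: 38.17
ee_pos: [0.4027, -0.2885, 0.2555]
ee_rot: [0.987, 0.162, -0.0, -0.0]
contact_force: [-0.0, 0.3, -0.4]
opening: 0.0599
gripper_force: 0.0
```

```bash
python3 - <<'E'
from h import *
s=snap("top","t9"); snap("side","s9"); print(s["ee_pos"],s["contact_force"])
snap("top","t1") if 0 else None
# template = tip patch of each saw in the start picture; well axes (top-camera frame) from the rim fit
a=cv2.imread("pics/top1.png"); b=cv2.imread("pics/t9.png")
W={19:(.4433,.351),51:(.4587,.2664),35:(.4741,.1818),64:(.4896,.0972)}
g=cv2.cvtColor(b,cv2.COLOR_BGR2GRAY)
for n,w in W.items():
    e=np.array(proj("t9",[*w,.105])); u,v=np.round(e).astype(int)
    # cup-top disc/shank: print match of saw_51 tip
    t=a[206:217,362:373]; x0,y0=u-14,v-14
    m=cv2.matchTemplate(b[v-14:v+15,u-14:u+15],t,cv2.TM_CCOEFF_NORMED); _,q,_,l=cv2.minMaxLoc(m)
    P=(l[0]+x0+5,l[1]+y0+5.67); print(n,round(q,2),P,e,(pix2w("t9",*P,.105)[:2]-w)*1e3)
E
```

```text
[ 0.40273098 -0.28851198  0.25551864] [-0.04867626  0.33418186 -0.37521949]
19 0.45 (np.int64(174), np.float64(235.67)) [171.32848833 235.70061802] [ 0.27679264 -8.67055713]
51 0.68 (np.int64(204), np.float64(228.67)) [197.56235412 231.4952258 ] [  9.62507025 -20.56314638]
35 0.56 (np.int64(227), np.float64(226.67)) [223.73709328 227.29931182] [  2.2689104  -10.54895877]
64 0.56 (np.int64(255), np.float64(218.67)) [249.85358441 223.08228836] [ 14.79592403 -16.45611475]
```

The template match is unreliable because it was cut from different surroundings, so I measure the bright shank pixels directly.

```bash
python3 - <<'E'
from h import *
W={19:(.4433,.351),51:(.4587,.2664),35:(.4741,.1818),64:(.4896,.0972)}
hsv=cv2.cvtColor(cv2.imread("pics/t9.png"),cv2.COLOR_BGR2HSV)
for n,w in W.items():
    e=proj("t9",[*w,.105]); f=proj("t9",[*w,.065]); u,v=np.round((e+f)/2).astype(int)
    c=hsv[v-11:v+12,u-11:u+12]; m=((c[...,1]<45)&(c[...,2]>105)).astype(np.uint8)
    k,L,st,ce=cv2.connectedComponentsWithStats(m); 
    print(n,"tip",e.round(1),"nut",f.round(1),[(st[i,4],(ce[i]+[u-11,v-11]).round(1)) for i in range(1,k) if st[i,4]>4])
hsv=cv2.cvtColor(cv2.imread("pics/s9.png"),cv2.COLOR_BGR2HSV)
for n,w in W.items():
    e=proj("s9",[*w,.105]); f=proj("s9",[*w,.065]); u,v=np.round((e+f)/2).astype(int)
    c=hsv[v-14:v+15,u-8:u+9]; m=((c[...,1]<45)&(c[...,2]>105)).astype(np.uint8)
    k,L,st,ce=cv2.connectedComponentsWithStats(m)
    print(n,"side tip",e.round(1),"nut",f.round(1),[(st[i,4],(st[i,:4]+[u-8,v-14,0,0])) for i in range(1,k) if st[i,4]>4])
e=proj("t9",[.49,.097,0])
E
```

```text
19 tip [171.3 235.7] nut [173.3 236.8] [(np.int32(25), array([172.7, 235.9]))]
51 tip [197.6 231.5] nut [199.  232.7] [(np.int32(5), array([202. , 227.2])), (np.int32(79), array([198.6, 233.7]))]
35 tip [223.7 227.3] nut [224.5 228.6] [(np.int32(45), array([224.1, 228.5]))]
64 tip [249.9 223.1] nut [250.  224.5] [(np.int32(116), array([248.3, 226.5])), (np.int32(17), array([254.9, 220.5]))]
19 side tip [193.8 148.9] nut [194.7 159.2] [(np.int32(43), array([194, 149,   4,  15]))]
51 side tip [203.2 159.3] nut [204.  169.9] [(np.int32(17), array([196, 151,   2,  13])), (np.int32(6), array([210, 155,   3,   3]))]
35 side tip [213.5 170.7] nut [214.2 181.6] []
64 side tip [224.7 183.1] nut [225.3 194.2] []
```

```bash
python3 -c "
from h import *
print(ticket.sign_off())"
```

```text
the job is handed in; nothing more can be done
None
```

I moved all four saws from the rack into the wells of their own sizes, felt each one touch the floor before releasing it, and handed the job in at about 38 s of the 128 s; the final top picture shows each shank within about 3 mm of its well's axis (19 and 35 clearly, 51 and 64 less so), but the final side picture only picked up saw_19, I did not re-check the oil bottle at the end, and sign-off gave no verdict.

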